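Sort the parts left over from a brake job

ROBOT

A 7-joint arm with a two-finger parallel gripper is mounted at the origin on the work surface. World frame = base frame: x ahead of the robot, y to its left, z up, the work surface at z = 0. Lengths are in m, angles in rad, forces in N, time in s.
With the tool pointing down it reaches from about 0.4 to 0.85 m from the base axis. Payload 4.5 kg.
Tool frame: the origin (TCP) lies at the centre of the arm's flange, where the gripper is bolted on; the fingertips stand r.tcp_to_tips ahead of it and the grasp point (between the pads) lies 147 mm ahead of it (r.tcp_to_tips is the distance from the TCP to the fingertips, in m); x points along the fingers, y is the direction in which the jaws open and shut, and the axes are right-handed (so a half turn about x gives the same grasp; the last joint's range is limited). The gripper opens to 88 mm and grips with 3 to 60 N. Pads are 18 mm wide; open, the fingers measure 123 mm over their backs; the gripper's body (75 mm by 187 mm) begins 45 mm behind the grasp point.
Start: joints at [0.034, 0.689, -0.195, 1.565, 0.157, 0.902, -0.215], TCP at [0.625, 0, 0.405] pointing down, gripper open.
Joint ranges: [-3.01, 3.01], [-0.46, 2.08], [-1.47, 1.51], [0.13, 2.56], [-1, 4.14], [0.04, 2.09], [-2.66, 2.66]. Speed limits (rad/s): [2.57, 2.57, 3.14, 3.14, 3.14, 3.14, 3.14].

INTERFACE

Orientations are given as a unit quaternion [x, y, z, w].
In Python, from plant import r, eyes gives the robot as it stands.
- The arm moves only by the tool carry_out, never from a script. Its argument "targets" is text: rows parted by semicolons, each of 5 numbers parted by spaces: the opening, from 0 (shut) to 1 (fully open), then the shift along the tool's x, y, z in mm, then the turn about the tool's x in rad. A call has 1 to 20 rows; each row shifts and turns the commanded pose from where the row before left it, along the tool's axes as they then stand; what a row does not reach is not made up. A row lasts 1/12 s, in which the tool goes at most 41.7 mm and 7.16 degrees, less where a joint would pass 70% of its speed; a pose out of reach is approached as far as the arm can. A call is refused whole if a number of a shift passes 41.7 or a number of a turn 0.125, either way. A call with a gripper value outside its range is refused whole. The fingers move at their own pace and stop on an object; "force" is the grip in N (left out, the last holds). Time passes only in rows, so rows that do not move let the fingers close. It gives the time, the measured TCP pose, the force and the opening at its end, in the units of the state.
- r.get_state(): the state, without advancing time (a new reading comes with each control period).
- eyes.snapshot(name): name is "scene" or "side" or "wrist"; returns (picture, depth): 480x640x3 uint8, blue, green, red; 480x640 float32, m along the optical axis (not along the pixel's ray), 0 where there is no reading.
- eyes.camera_params(name): a dict with "intrinsics" (3x3 intrinsics, pixels), "rvec" (rotation vector, rad) and "tvec" (3), from world to camera coordinates, as OpenCV has them; the wrist camera has in their place "T_tool_cam" (4x4, takes a point from camera to tool coordinates, whose origin is the TCP and whose axes are the tool frame's). Camera axes: x right, y down, z forward; pixel columns grow to the right and rows downward; lengths in m; the calibration is good to about 2 mm. The wrist camera is an equidistant fisheye: a pixel r from the principal point sees the ray r / f radians off the axis. A picture is of the moment at which its call begins: read the wrist's pose just before it. camera_params takes no time and is no camera call.
- r.finish_job(): hands the job in, once; it reports no verdict.
The state is a dict: "clock": time; "q": joint angles; "qd": joint speeds; "joint_torque": joint torques, N m; "tool_pos": TCP position; "eef_rot": TCP orientation; "contact_force": force on the tool from outside, world axes, zero at the start; "moment": the same for the moment, N m; "opening": opening from 0.0 (shut) to 1.0 (fully open).
Only numpy, scipy, OpenCV 4.12 (cv2) and the standard library are available. Lean on these libraries where they do the work, as an engineer would, in place of code of your own. Each camera call takes 0.05 s, during which the arm holds its last target.

TASK

Sort the parts from the brake job into their trays: the two sockets go in the red tray, standing upright with the hollow end up, one in each bay; the two bearings go in the blue tray, lying flat, one in each bay; the brake pad goes in the yellow tray, flat with its lining up. Every part must end up on the floor of its tray, let go and at rest. Leave the grease can and the wrench where they are.

Things in the scene. Friction and masses are not known exactly. Their poses are not given: they have to be found in the camera images.
- impact_socket: matt black impact socket with an orange band, a round upright cylinder 32 mm in diameter, 60 mm high, about 0.2 kg; stands on the bench, hollow end up. Origin: centre of its underside; z up along its axis. Its yaw does not matter.
- chrome_socket: bright silver socket, a round upright cylinder 28 mm in diameter, 40 mm high, about 0.1 kg; stands on the bench, hollow end up. Origin: centre of its underside; z up along its axis. Its yaw does not matter.
- large_bearing: steel ball bearing with a black seal, a round disc 52 mm in diameter, 16 mm thick, about 0.15 kg, lying flat (its bore cannot be gripped). Origin: centre of its underside; z up along its axis. Its yaw does not matter.
- small_bearing: steel ball bearing with an orange seal, a round disc 40 mm in diameter, 14 mm thick, about 0.08 kg, lying flat (its bore cannot be gripped). Origin: centre of its underside; z up along its axis. Its yaw does not matter.
- brake_pad: brake pad lying flat: green steel backing plate 96 mm (its x) by 42 mm (its y), 6 mm thick, with a black lining 74 by 42 mm, 10 mm thick, on top; 16 mm high in all, about 0.25 kg. The long sides of plate and lining are flush: grip it across its 42 mm. Origin: centre of its underside; z up; x along its length.
- red_tray: red steel parts tray, fixed to the bench, open on top: 135 mm (its x) by 165 mm (its y), 20 mm high; walls and floor 4 mm thick. Origin: centre of its underside, on the bench; z up. A 4 mm wall along x at y = 0, as high as the rim, makes two bays, each 127 mm (x) by 76.5 mm (y), centred at y = +40 and -40 mm. For the two sockets.
- blue_tray: blue steel parts tray, fixed to the bench, open on top: 135 mm (its x) by 165 mm (its y), 20 mm high; walls and floor 4 mm thick. Origin: centre of its underside, on the bench; z up. A 4 mm wall along x at y = 0, as high as the rim, makes two bays, each 127 mm (x) by 76.5 mm (y), centred at y = +40 and -40 mm. For the two bearings.
- yellow_tray: yellow steel parts tray, fixed to the bench, open on top: 135 mm (its x) by 165 mm (its y), 20 mm high; walls and floor 4 mm thick. Origin: centre of its underside, on the bench; z up. Undivided, 127 by 157 mm inside. For the brake pad.
- grease_can: bystander: upright can with a green label, 72 mm in diameter, 100 mm high, loose, beyond the trays. Origin: centre of its underside. Not to be moved.
- wrench: bystander: steel wrench 180 mm long, lying loose on the bench to the right of the robot. Origin: under its middle; x along its length. Not to be moved.
Mind the look-alikes: they are no part of the job. What is shaped like the large_bearing but pink or turquoise is not meant. There is more than one size of the chrome_socket; the job needs the larger.

How it is judged:
By the outcome, as a careful person would: the job done as asked, in the order asked, and still so for the second after the job is handed in, with the robot touching nothing.
It also fails if it takes over 112 s, if anything falls off the work surface, if the arm or the gripper's body presses on something with over 40 N, if the wrist force passes 120 N, or if a joint passes its speed limit or range.

## Working session

There is one attempt and no reset: what is moved stays moved. The work goes in short steps, Python scripts to look and compute and a tool call to move; the robot and the scene stay as the last step left them, time stands still between calls to the robot, and variables do not carry over. Pictures are saved under pics/ and viewed, and the job is handed in when it is done.

Besides the shell and the picture viewer there is one more tool, called by a JSON object that holds its "api" and its "payload". carry_out: Moves the arm, as the interface text tells. Its arguments: {"type":"object","properties":{"targets":{"type":"string"},"force":{"type":"number"}},"required":["targets"]}

```bash
ls; mkdir -p pics; python3 - <<'E'
from plant import r, eyes
import cv2
print(r.get_state(), r.tcp_to_tips)
for n in ["scene","side","wrist"]:
    p,d=eyes.snapshot(n); cv2.imwrite(f"pics/{n}0.png",p); import numpy as np; np.save(f"pics/{n}0.npy",d); print(n,eyes.camera_params(n))
E
```

```text
pics
{'clock': 0.0, 'q': array([ 0.03380341,  0.68998928, -0.19452642,  1.56630819,  0.15727831,
        0.90248881, -0.21511713]), 'qd': array([ 1.06798771e-03,  6.43310651e-06, -1.03893785e-03,  1.50426665e-03,
       -1.04259797e-03, -5.57871160e-04, -8.69868915e-04]), 'joint_torque': array([ 3.38560185e-04, -5.27571630e+01, -1.26686912e+00, -1.53434461e+01,
       -5.26333472e-02,  6.56995355e-03,  1.65937727e-04]), 'tool_pos': array([ 6.24684888e-01, -2.09667445e-05,  4.03916310e-01]), 'eef_rot': array([-0.49950987, -0.50043823,  0.50046192, -0.49958917]), 'contact_force': array([ 0.2540819 , -0.19968596,  0.44027031]), 'moment': array([ 0.01965365,  0.00218163, -0.04499304]), 'opening': 0.9994785447225575} 0.166
scene {'intrinsics': array([[472.36475367,   0.        , 314.37922179],
       [  0.        , 472.36475367, 235.88033917],
       [  0.        ,   0.        ,   1.        ]]), 'rvec': array([ 1.1912368 ,  2.52020308, -0.74967511]), 'tvec': array([ 0.35152538, -0.28102924,  1.37875546])}
side {'intrinsics': array([[435.26158241,   0.        , 327.0586473 ],
       [  0.        , 435.26158241, 242.72731539],
       [  0.        ,   0.        ,   1.        ]]), 'rvec': array([ 0.78946483, -2.56249345,  1.13218394]), 'tvec': array([0.3973687 , 0.25196336, 0.63935599])}
wrist {'intrinsics': array([[371.64829954,   0.        , 320.51133742],
       [  0.        , 371.64829954, 237.83388851],
       [  0.        ,   0.        ,   1.        ]]), 'T_tool_cam': array([[ 6.21456889e-04, -3.10775766e-01,  9.50483054e-01,
         1.95749513e-02],
       [ 9.99999606e-01, -4.09038088e-04, -7.87574030e-04,
         1.12893788e-03],
       [ 6.33542694e-04,  9.50483170e-01,  3.10775390e-01,
        -8.05216834e-02],
       [ 0.00000000e+00,  0.00000000e+00,  0.00000000e+00,
         1.00000000e+00]])}
```

View pics/scene0.png

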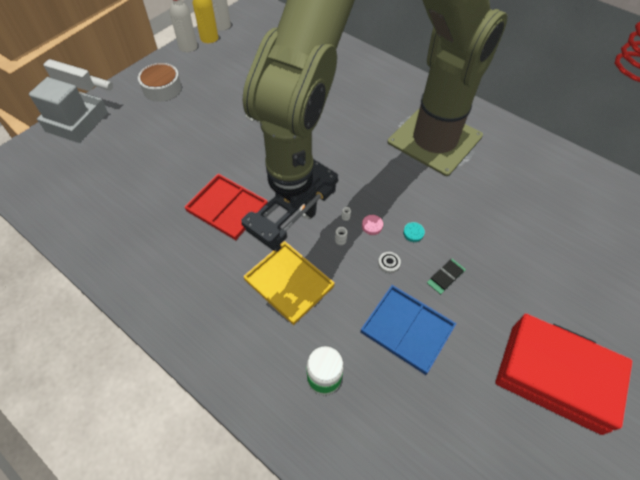

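View pics/side0.png

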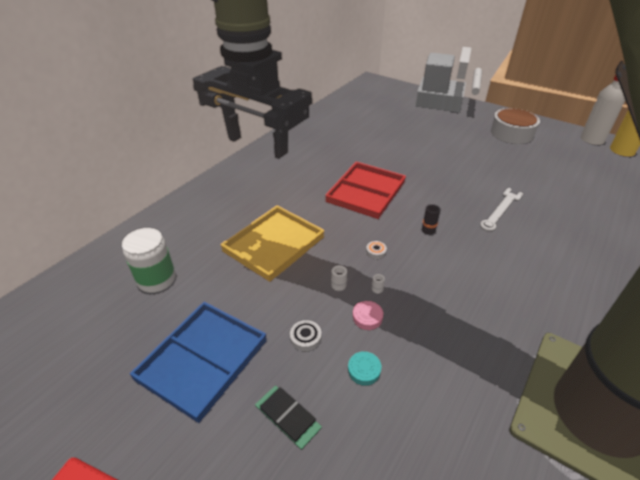

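View pics/wrist0.png

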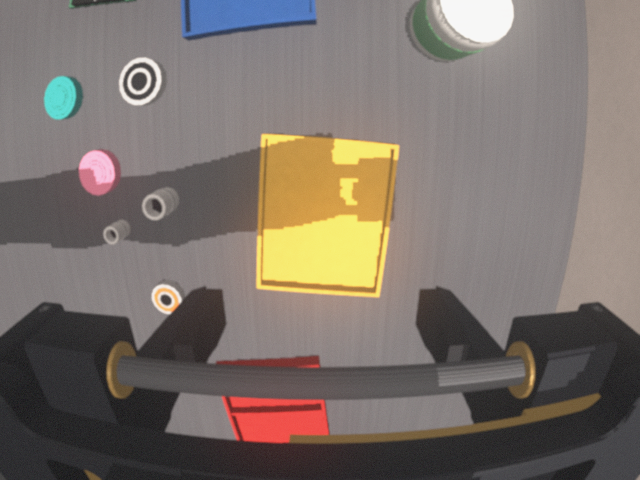

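The side camera sees every part: impact socket at (432,219), small bearing (376,248), large chrome socket (339,278) with the smaller look-alike at (378,283), large bearing (306,334), pad (288,415) and the trays. I'll build a top-down map from the depth images.

```bash
cat > h.py <<'E'
import numpy as np, cv2
from plant import r, eyes
from scipy.spatial.transform import Rotation as R
def cam(n):
    c=eyes.camera_params(n); return c["intrinsics"],cv2.Rodrigues(np.array(c["rvec"]))[0],np.array(c["tvec"])
def cloud(n,d):
    K,Rm,t=cam(n); v,u=np.mgrid[:480,:640]
    P=np.stack([(u-K[0,2])/K[0,0]*d,(v-K[1,2])/K[1,1]*d,d],-1)
    return (P-t)@Rm
def pix(n,u,v,z):
    K,Rm,t=cam(n); ray=Rm.T@np.array([(u-K[0,2])/K[0,0],(v-K[1,2])/K[1,1],1]); o=-Rm.T@t
    return o+ray*(z-o[2])/ray[2]
def wcloud(d,s=None):
    c=eyes.camera_params("wrist"); K=c["intrinsics"]; T=c["T_tool_cam"]; s=s or r.get_state()
    v,u=np.mgrid[:480,:640]; a=(u-K[0,2])/K[0,0]; b=(v-K[1,2])/K[1,1]; th=np.hypot(a,b)+1e-9
    k=np.tan(np.minimum(th,1.4))/th*d
    P=np.stack([a*k,b*k,d],-1)@T[:3,:3].T+T[:3,3]
    return P@R.from_quat(s["eef_rot"]).as_matrix().T+s["tool_pos"]
X0,Y0,S=0.3,-0.45,0.00125
def ortho(P,img,zmax=.12):
    x=((P[...,0]-X0)/S).round().astype(int); y=((P[...,1]-Y0)/S).round().astype(int)
    m=(x>=0)&(x<480)&(y>=0)&(y<800)&(P[...,2]<zmax)&(P[...,2]>-.05)
    o=np.zeros((480,800,3),np.uint8); h=np.full((480,800),-1.,np.float32)
    idx=np.argsort(P[m][:,2]); xs,ys=x[m][idx],y[m][idx]
    o[479-xs,799-ys]=img[m][idx]; h[479-xs,799-ys]=P[m][idx][:,2]
    return o,h
E
python3 - <<'E'
from h import *
for n in ["scene","side","wrist"]:
    p=cv2.imread(f"pics/{n}0.png"); d=np.load(f"pics/{n}0.npy")
    P=wcloud(d) if n=="wrist" else cloud(n,d)
    P[d==0]=9
    o,h=ortho(P,p); o=cv2.dilate(o,np.ones((3,3)))
    for i in range(0,800,80): cv2.putText(o,f"{Y0+(799-i)*S:.2f}",(i,10),0,.35,(255,255,255),1)
    for i in range(0,480,80): cv2.putText(o,f"{X0+(479-i)*S:.2f}",(0,i+10),0,.35,(0,255,255),1)
    cv2.imwrite(f"pics/o_{n}.png",o)
    m=(P[...,2]<.003)&(P[...,2]>-.02)&(P[...,0]>.3)&(P[...,0]<.9)&(abs(P[...,1])<.45); print(n,np.median(P[m][:,2]),m.sum())
E
```

```text
scene -0.00024302159959713686 68048
side 0.00020078043783507246 83100
wrist 0.0005928001084105072 132918
```

View pics/o_side.png

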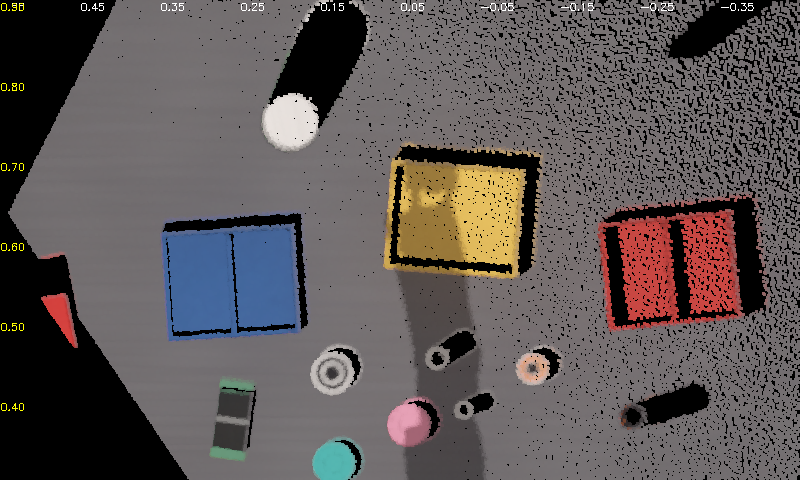

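View pics/o_scene.png

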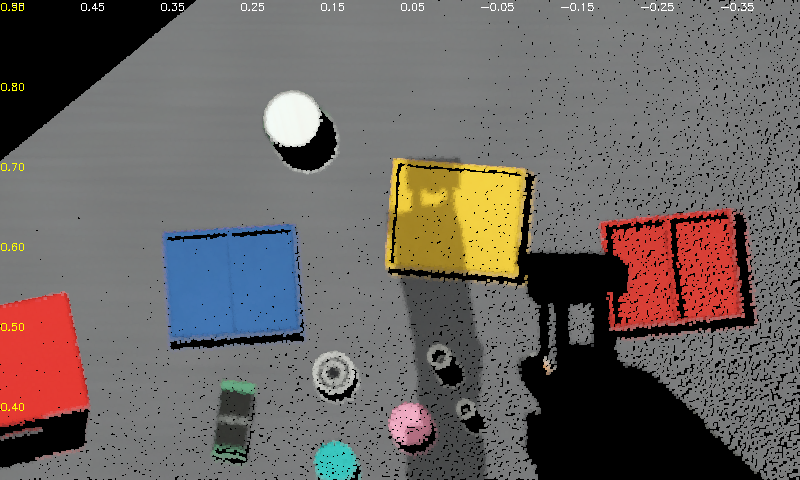

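View pics/o_wrist.png

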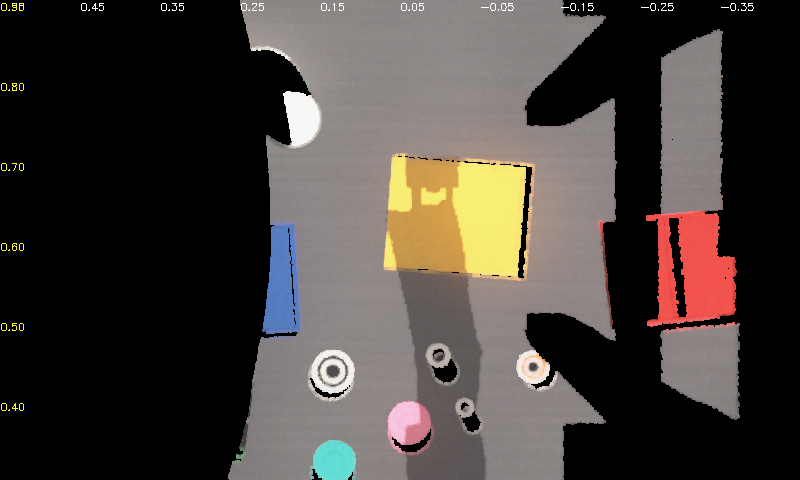

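The three maps agree. Now for the fits to the tops.

```bash
python3 - <<'E'
from h import *
C={}
for n in ["scene","side","wrist"]:
    p=cv2.imread(f"pics/{n}0.png"); d=np.load(f"pics/{n}0.npy")
    P=wcloud(d) if n=="wrist" else cloud(n,d); P[d==0]=9; C[n]=P
    for nm,c,rad,zt in [("impact",(.39,-.22),.03,.06),("chrome",(.46,.017),.03,.04),("small chrome",(.397,-.016),.02,.03),("large",(.445,.15),.035,.016),("small",(.447,-.1),.03,.014),("pad",(.385,.273),.06,.016),("padplate",(.385,.273),.07,.006),("can",(.755,.2),.045,.1)]:
        q=P[np.hypot(P[...,0]-c[0],P[...,1]-c[1])<rad]; 
        q=q[q[:,2]>(.7*zt if nm!="padplate" else .003)]
        if len(q)<15: continue
        z=np.percentile(q[:,2],90); t=q[abs(q[:,2]-z)<.003] if nm!="padplate" else q
        xy=(t[:,:2]*1000).astype(np.float32)
        cc,rr=cv2.minEnclosingCircle(xy); b=cv2.minAreaRect(xy)
        print(n,nm,len(t),"z %.4f"%z,"circ",np.round(cc,1),round(rr,1),"rect",np.round(b[0],1),np.round(b[1],1),round(b[2],1))
    for nm,c in [("red",(.57,-.275)),("yellow",(.64,-.01)),("blue",(.56,.27))]:
        m=(abs(P[...,0]-c[0])<.1)&(abs(P[...,1]-c[1])<.115)&(P[...,2]>.015)&(P[...,2]<.025)
        q=P[m]
        if len(q)<30: continue
        b=cv2.minAreaRect((q[:,:2]*1000).astype(np.float32)); print(n,nm,len(q),"z %.4f"%np.median(q[:,2]),np.round(b[0],1),np.round(b[1],1),round(b[2],1))
E
```

```text
scene chrome 39 z 0.0409 circ [453.1   0.9] 13.9 rect [ 4.536e+02 -3.000e-01] [25.4 24.5] 38.2
scene small chrome 9 z 0.0324 circ [390.3 -29. ] 9.0 rect [391.6 -26. ] [ 6.8 17.9] 67.0
scene large 144 z 0.0188 circ [435.2 134. ] 24.9 rect [436.  137.4] [37.8 48.6] 80.7
scene pad 304 z 0.0183 circ [376.1 258. ] 39.6 rect [375.6 257.3] [41.6 73.5] 83.9
scene padplate 747 z 0.0178 circ [384.  273.5] 68.9 rect [380.8 271. ] [129.4 128.8] 14.4
scene can 638 z 0.1012 circ [749.8 184.2] 32.4 rect [750.5 185.2] [59.9 63.5] 51.1
scene red 518 z 0.0189 [ 562.  -290.4] [139.2 169.2] 5.4
scene yellow 534 z 0.0193 [626.2 -20.5] [168.1 137.2] 85.3
scene blue 694 z 0.0192 [545.4 258.7] [139.4 165.2] 3.8
side impact 41 z 0.0603 circ [ 380.  -239.9] 15.1 rect [ 381.8 -236.4] [17.5 29.7] 61.7
side chrome 79 z 0.0404 circ [452.    1.1] 14.8 rect [452.1   2.5] [25.7 26.9] 69.0
side small chrome 21 z 0.0309 circ [388.2 -28.7] 9.9 rect [389.7 -26.4] [ 8.3 19.7] 55.8
side large 451 z 0.0180 circ [435.5 137.1] 26.1 rect [436.2 137.5] [38.3 51. ] 35.3
side small 148 z 0.0160 circ [ 438.9 -113.8] 20.0 rect [ 4
[... 528 characters left out ...]
26.4] 1.8
wrist small chrome 64 z 0.0316 circ [390.9 -30.2] 9.9 rect [392.  -27.5] [10.5 19.6] 68.0
wrist large 1239 z 0.0182 circ [435.5 133.6] 26.4 rect [436.2 137.5] [41.3 50.6] 81.4
wrist small 519 z 0.0163 circ [ 440.1 -114.6] 19.4 rect [ 441.3 -113. ] [33.  33.6] 45.4
wrist pad 106 z 0.0175 circ [367.1 240. ] 30.7 rect [366.7 238.3] [ 6.4 61.4] 75.8
wrist padplate 292 z 0.0170 circ [374. 241.] 48.0 rect [370.6 226.4] [33.3 96. ] 76.8
wrist can 2221 z 0.1015 circ [751.4 182.7] 33.2 rect [753.4 171.6] [66.3 34. ] 10.1
wrist red 752 z 0.0185 [ 562.4 -276.8] [135.8 143.2] 6.0
wrist yellow 2630 z 0.0204 [628.3 -19.5] [166.4 135.8] 85.6
wrist blue 942 z 0.0204 [551.9 198.1] [135.   41.7] 3.5
```

```bash
cat > fit.py <<'E'
from h import *
from scipy.optimize import least_squares
def fit(P,nm,c,rad,zt,tag=""):
        q=P[np.hypot(P[...,0]-c[0],P[...,1]-c[1])<rad]; q=q[q[:,2]>.7*zt]
        if len(q)<15: return
        z=np.percentile(q[:,2],90); t=q[abs(q[:,2]-z)<.003]
        xy=(t[:,:2]*1000).astype(np.float32)
        cc,rr=cv2.minEnclosingCircle(xy); b=cv2.minAreaRect(xy)
        print(tag,nm,len(t),"z %.4f"%z,"circ",np.round(cc,1),round(rr,1),"rect",np.round(b[0],1),np.round(b[1],1),round(b[2],1))
E
python3 - <<'E'
from fit import *
for n in ["scene","side","wrist"]:
    d=np.load(f"pics/{n}0.npy"); P=wcloud(d) if n=="wrist" else cloud(n,d); P[d==0]=9
    for a in [("impact",(.388,-.24),.035,.06),("chrome",(.453,.001),.03,.04),("small chrome",(.39,-.032),.02,.03),("large",(.435,.132),.038,.016),("small",(.44,-.115),.032,.014),("pad",(.374,.258),.06,.016),("can",(.75,.184),.045,.1)]: fit(P,*a,n)
    for nm,c in [("red",(.562,-.288)),("yellow",(.627,-.02)),("blue",(.546,.26))]:
        m=(abs(P[...,0]-c[0])<.11)&(abs(P[...,1]-c[1])<.11)&(P[...,2]>.015)&(P[...,2]<.025)
        b=cv2.minAreaRect((P[m][:,:2]*1000).astype(np.float32)); print(n,nm,np.round(b[0],1),np.round(b[1],1),round(b[2],1))
E
```

```text
scene chrome 42 z 0.0412 circ [4.531e+02 2.000e-01] 13.9 rect [ 4.535e+02 -2.000e-01] [25.4 25.2] 52.1
scene small chrome 24 z 0.0312 circ [388.7 -32.4] 11.3 rect [388.6 -32.8] [21.8 17.9] 65.9
scene large 197 z 0.0186 circ [433.9 132.6] 25.6 rect [434.1 133.3] [48.1 49.9] 23.3
scene small 17 z 0.0145 circ [ 444.9 -124.2] 18.0 rect [ 448.4 -127.3] [35.9 12.9] 48.3
scene pad 304 z 0.0183 circ [376.1 258. ] 39.6 rect [375.6 257.3] [41.6 73.5] 83.9
scene can 680 z 0.1013 circ [749.1 183.2] 33.1 rect [749.  183.5] [64.3 63.6] 50.5
scene red [ 562.  -290.4] [139.2 169.2] 5.4
scene yellow [626.2 -20.5] [168.1 137.2] 85.3
scene blue [522.7 247.7] [185.9 184.2] 3.9
side impact 73 z 0.0604 circ [ 377.4 -242.1] 17.1 rect [ 378.9 -242.3] [28.7 32.3] 23.8
side chrome 81 z 0.0404 circ [452.    1.1] 14.8 rect [451.9   2.1] [26.6 26.6] 0.5
side small chrome 50 z 0.0310 circ [387.2 -31. ] 10.6 rect [386.8 -31.2] [19.4 20.3] 63.9
side large 592 z 0.0179 circ [433.2 134.1] 26.7 rect [432.2 134.2] [51.1 50.4] 78.1
side small 186 z 0.0159 circ [ 437.4 -117.4] 20.6 rect [ 438.4 -116.6] [38.8 36.9] 89.3
s
[... 246 characters left out ...]
 85.5
side blue [522.7 248.8] [184.2 186.6] 3.7
wrist chrome 270 z 0.0411 circ [454.6   1.3] 14.7 rect [455.    1.2] [27.7 26.4] 1.8
wrist small chrome 123 z 0.0316 circ [389.6 -31.8] 10.9 rect [389.7 -31.9] [20.2 19.9] 20.0
wrist large 1540 z 0.0182 circ [435.4 133.2] 26.6 rect [434.8 133.2] [50.1 52. ] 81.4
wrist small 617 z 0.0162 circ [ 439.7 -116.4] 20.0 rect [ 439.  -115.5] [39.7 33.9] 47.0
wrist pad 106 z 0.0175 circ [367.1 240. ] 30.7 rect [366.7 238.3] [ 6.4 61.4] 75.8
wrist can 2454 z 0.1013 circ [751.4 182.7] 33.2 rect [753.6 170.1] [66.3 37.2] 10.0
wrist red [ 562.4 -276.8] [135.8 143.2] 6.0
wrist yellow [628.3 -19.5] [166.4 135.8] 85.6
wrist blue [524.4 193. ] [189.3  57.8] 10.9
```

Estimates in mm: impact socket (378.5,-242), chrome (453.5,1), large bearing (434.5,133), small bearing (439,-116.5), pad (374.5,258.5, yaw -7°). Trays: red (562,-289.5, +5.7°), blue (545.5,260, +3.8°), yellow (627,-20, -4.6°). The tool's y is world x and its z is world -y. First to above the impact socket.

{"api": "carry_out", "payload": {"targets": "1 10 -20.5 20 0;1 10 -20.5 20 0;1 10 -20.5 20 0;1 10 -20.5 20 0;1 10 -20.5 20 0;1 10 -20.5 20 0;1 10 -20.5 20 0;1 10 -20.5 20 0;1 10 -20.5 20 0;1 10 -20.5 20 0;1 10 -20.5 20 0;1 10 -20.5 22 0;1 0 0 0 0;1 0 0 0 0", "force": 25}}

```text
clock: 1.32
tool_pos: [0.3778, -0.2431, 0.2842]
eef_rot: [-0.5, -0.5, 0.501, -0.499]
contact_force: [0.5, 0.1, 0.6]
opening: 1.001
```

```bash
cat > look.py <<'E'
import sys
from fit import *
def look(tag,*things):
    s=r.get_state(); p,d=eyes.snapshot("wrist"); cv2.imwrite(f"pics/w_{tag}.png",p)
    P=wcloud(d,s); P[d==0]=9
    Rm=R.from_quat(s["eef_rot"]).as_matrix()
    print("t %.2f"%s["clock"],"pos",np.round(s["tool_pos"]*1000,1),"yaw",round(np.degrees(np.arctan2(Rm[1,1],Rm[0,1])),1),"down",np.round(Rm[:,0],3),"open",round(s["opening"],3),"F",np.round(s["contact_force"],1))
    for a in things: fit(P,*a)
    return P
IMP=("impact",(.388,-.24),.035,.06);CHR=("chrome",(.453,.001),.03,.04);LAR=("large",(.435,.132),.038,.016);SMA=("small",(.44,-.115),.032,.014);PAD=("pad",(.374,.258),.06,.016)
E
python3 -c "
from look import *
look('imp',IMP,SMA)"
```

```text
t 1.32 pos [ 377.8 -243.1  284.2] yaw -0.2 down [-0.002  0.    -1.   ] open 1.001 F [0.5 0.1 0.6]
 impact 6157 z 0.2242 circ [ 389.3 -224.8] 31.3 rect [ 389.7 -220.9] [ 8.7 62.6] 84.6
 small 2440 z 0.0159 circ [ 440.3 -117.7] 20.1 rect [ 440.2 -117.8] [39.3 39.2] 36.4
```

View pics/w_imp.png

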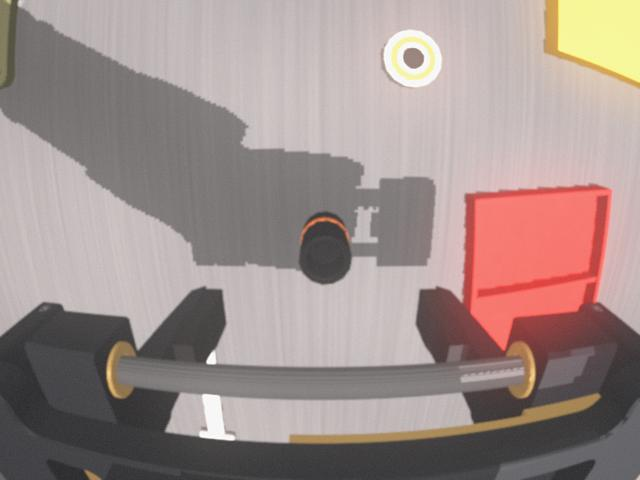

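```bash
sed -i 's/q=q\[q\[:,2\]>.7\*zt\]/q=q[(q[:,2]>.7*zt)\&(q[:,2]<zt+.006)]/' fit.py; python3 - <<'E'
from look import *
P=look('imp',IMP,SMA)
m=(P[...,2]>.004)&(P[...,2]<.02)&(P[...,1]<-.27)&(P[...,0]<.45)&(P[...,0]>.2); print(m.sum(),P[m].min(0),P[m].max(0))
m=(abs(P[...,0]-.562)<.11)&(P[...,1]<-.18)&(P[...,1]>-.4)&(P[...,2]>.015)&(P[...,2]<.025)
b=cv2.minAreaRect((P[m][:,:2]*1000).astype(np.float32)); print(b)
E
```

```text
t 1.37 pos [ 379.2 -242.2  284.6] yaw -0.1 down [ 0.  0. -1.] open 1.0 F [0.5 0.2 0.2]
 impact 1099 z 0.0609 circ [ 380.8 -243.6] 16.0 rect [ 380.8 -243.5] [30.5 31.7] 1.8
 small 2432 z 0.0159 circ [ 440.4 -118. ] 20.1 rect [ 440.1 -118. ] [39.2 39.2] 42.9
860 [ 0.25033352 -0.46662827  0.00402168] [ 0.28800236 -0.35114369  0.00995103]
((560.5570678710938, -259.526123046875), (136.99761962890625, 106.95469665527344), 5.23494291305542)
```

Wrist view: impact socket top at (325,260) px, measured (380.8,-243.5) mm. I'll go down, close and lift a little.

{"api": "carry_out", "payload": {"targets": "1 10 1.5 1.5 0;1 15 0 0 0;1 15 0 0 0;1 15 0 0 0;1 15 0 0 0;1 15 0 0 0;1 12 0 0 0;1 5 0 0 0;0 0 0 0 0;0 0 0 0 0;0 0 0 0 0;0 0 0 0 0;0 0 0 0 0;0 0 0 0 0;0 0 0 0 0;0 -5 0 0 0;0 -15 0 0 0;0 -15 0 0 0;0 0 0 0 0", "force": 30}}

```text
clock: 3.0
tool_pos: [0.3823, -0.2452, 0.2269]
eef_rot: [-0.5, -0.5, 0.5, -0.5]
contact_force: [-0.3, -0.7, -0.8]
opening: 0.349
```

{"api": "carry_out", "payload": {"targets": "0 -15 0 0 0;0 -15 5 2 0;0 0 15 7 0;0 0 20 9 0;0 0 20 9 0;0 0 20 9 0;0 0 20 9 0;0 0 20 9 0;0 0 20 9 0;0 0 20 9 0;0 0 20 9 0;0 0 15 4 0;0 0 9 0 0;0 0 0 0 0;0 0 0 0 0"}}

```text
clock: 4.25
tool_pos: [0.5859, -0.3293, 0.253]
eef_rot: [0.499, 0.502, -0.501, 0.498]
contact_force: [0.2, -0.0, -2.0]
opening: 0.355
```

```bash
cat >> look.py <<'E'
def trayfit(P,nm,c):
    m=(abs(P[...,0]-c[0])<.085)&(abs(P[...,1]-c[1])<.1)&(P[...,2]>.015)&(P[...,2]<.025)
    b=cv2.minAreaRect((P[m][:,:2]*1000).astype(np.float32)); print(nm,np.round(b[0],1),np.round(b[1],1),round(b[2],1))
E
python3 - <<'E'
from look import *
P=look('imp2'); trayfit(P,"red",(.562,-.289))
p,d=eyes.snapshot("side"); cv2.imwrite("pics/s_imp2.png",p)
E
```

```text
t 4.25 pos [ 585.9 -329.3  253. ] yaw 0.0 down [-0.005  0.002 -1.   ] open 0.355 F [ 0.2 -0.  -2. ]
red [ 563.7 -289.1] [136.1 165.6] 6.0
```

View pics/w_imp2.png

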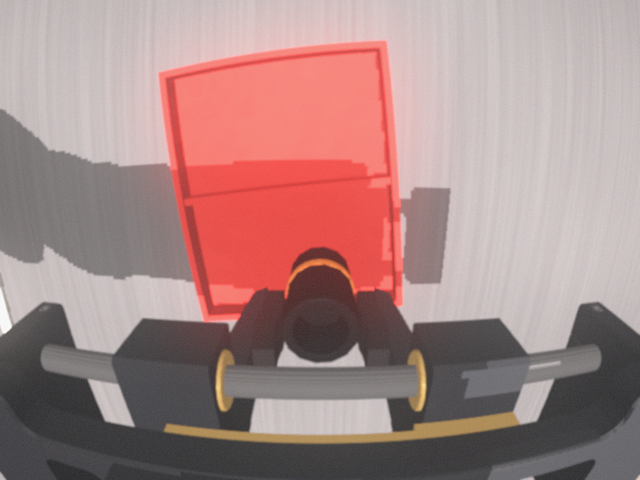

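View pics/s_imp2.png

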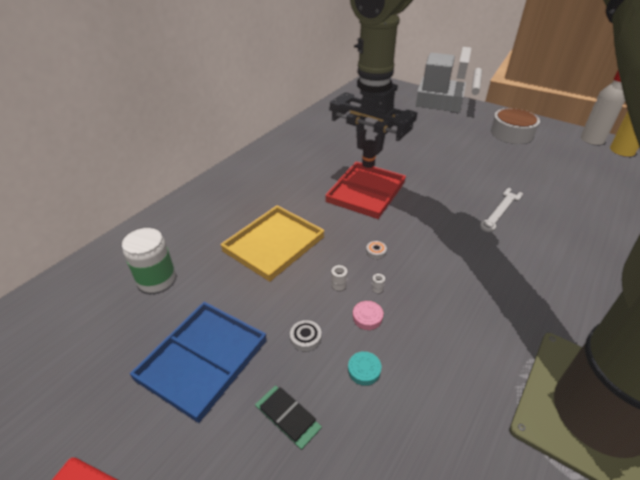

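Held upright. The tray centre refines to (563.5,-289). Shift back 18 mm in x and go down.

{"api": "carry_out", "payload": {"targets": "0 0 -9 0 0;0 0 -9 0 0;0 15 0 0 0;0 15 0 0 0;0 15 0 0 0;0 8 0 0 0;0 3 0 0 0;0 0 0 0 0;0 0 0 0 0"}}

```text
clock: 5.1
tool_pos: [0.5676, -0.3302, 0.202]
eef_rot: [-0.498, -0.501, 0.502, -0.499]
contact_force: [-9.7, 1.7, 31.5]
opening: 0.351
```

Contact of 31 N earlier than expected, so I'll look before going on.

```bash
python3 - <<'E'
from look import *
P=look('imp3')
p,d=eyes.snapshot("side"); cv2.imwrite("pics/s_imp3.png",cv2.resize(p[60:260,280:480],None,fx=3,fy=3,interpolation=2))
E
```

```text
t 5.10 pos [ 567.6 -330.2  202. ] yaw -0.0 down [-0.005 -0.002 -1.   ] open 0.351 F [-9.7  1.7 31.5]
```

View pics/w_imp3.png

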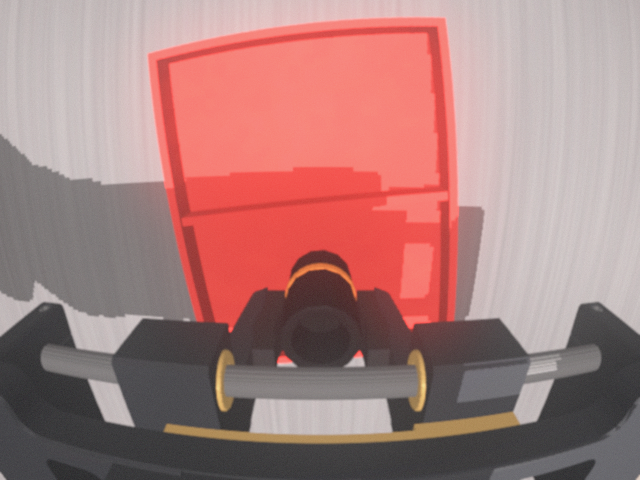

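View pics/s_imp3.png

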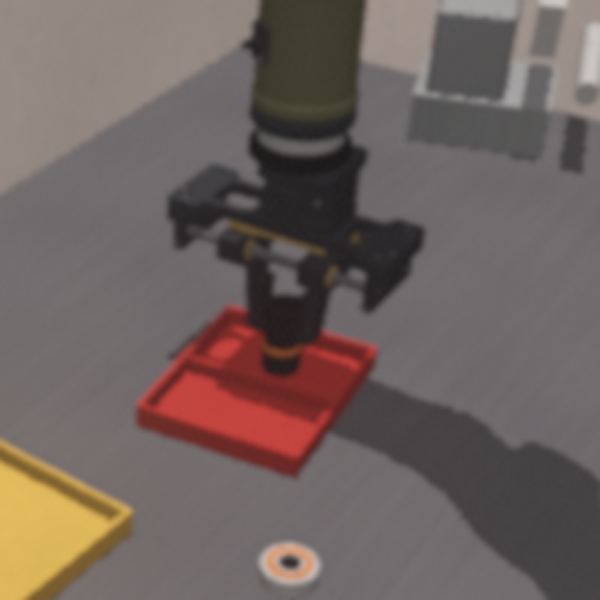

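```bash
python3 - <<'E'
from look import *
for z in (.004,.012,.02,.03): print(z,pix("side",374,183.5,z)*1000)
P=cloud("side",eyes.snapshot("side")[1])
q=P[120:190,360:390].reshape(-1,3); m=(abs(q[:,0]-.568)<.025)&(abs(q[:,1]+.33)<.03)
print(np.round(P[164:187:2,374]*1000))
print(r.get_state()["tool_pos"],r.get_state()["contact_force"])
E
```

```text
0.004 [ 559.95118639 -323.37520824    4.        ]
0.012 [ 554.75709433 -312.91887321   12.        ]
0.02 [ 549.56300228 -302.46253818   20.        ]
0.03 [ 543.07038721 -289.39211939   30.        ]
[[ 560. -313.   65.]
 [ 560. -315.   58.]
 [ 560. -315.   53.]
 [ 561. -318.   45.]
 [ 560. -318.   40.]
 [ 558. -314.   37.]
 [ 558. -317.   30.]
 [ 556. -313.   27.]
 [ 558. -317.   19.]
 [ 558. -318.   12.]
 [ 556. -316.    9.]
 [ 555. -315.    3.]]
[ 0.56759745 -0.33016841  0.20201581] [-10.62531577   1.70997489  31.56221586]
```

The side depth shows the socket's bottom at about floor height (z≈3–9 mm), so it stands on the tray floor; the grip was simply higher than planned. Ease the pressure, let go and go up.

{"api": "carry_out", "payload": {"targets": "0 -2 0 0 0;0 -2 0 0 0;0 0 0 0 0;0 0 0 0 0"}}

```text
clock: 5.58
tool_pos: [0.5681, -0.3297, 0.2022]
eef_rot: [0.499, 0.501, -0.501, 0.499]
contact_force: [-3.1, 0.1, 7.2]
opening: 0.353
```

{"api": "carry_out", "payload": {"targets": "0.65 0 0 0 0;0.65 0 0 0 0;0.65 0 0 0 0;0.65 0 0 0 0;0.65 0 0 0 0;0.65 -10 0 0 0;0.65 -15 0 0 0;0.65 -20 0 0 0;0.65 -20 0 0 0;1 -20 0 0 0;1 0 0 0 0;1 0 0 0 0"}}

```text
clock: 6.58
tool_pos: [0.569, -0.33, 0.2897]
eef_rot: [0.5, 0.5, -0.5, 0.5]
contact_force: [-0.2, -0.3, -0.4]
opening: 0.852
```

```bash
python3 - <<'E'
from look import *
P=look('imp4',("imp placed",(.567,-.33),.035,.064))
E
```

```text
t 6.58 pos [ 569.  -330.   289.7] yaw -0.0 down [ 0. -0. -1.] open 0.852 F [-0.2 -0.3 -0.4]
 imp placed 1106 z 0.0649 circ [ 567.9 -328.6] 16.1 rect [ 568.3 -328.8] [30.5 31.6] 1.6
```

View pics/w_imp4.png

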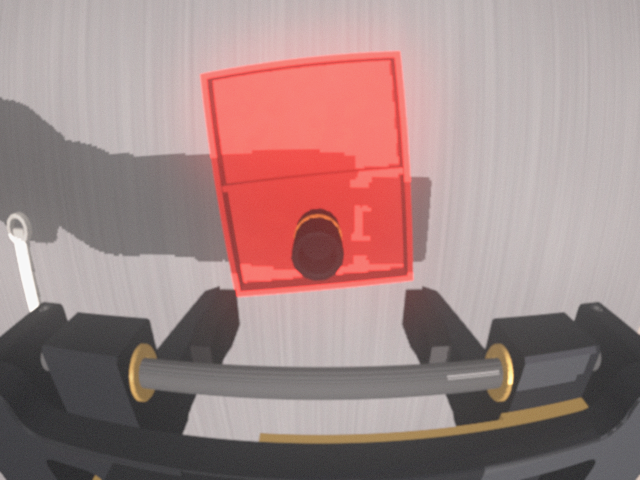

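The impact socket stands at the centre of its bay (top at z 65 mm, px (318,255)). On to the chrome socket.

{"api": "carry_out", "payload": {"targets": "1 0 -5 -15 0;1 0 -10 -28 0;1 0 -10 -28 0;1 0 -10 -28 0;1 0 -10 -28 0;1 0 -10 -28 0;1 0 -10 -28 0;1 0 -10 -28 0;1 0 -10 -28 0;1 0 -10 -28 0;1 0 -10 -28 0;1 0 -10 -28 0;1 10 0 -8 0;1 10 0 0 0;1 10 0 0 0;1 0 0 0 0;1 0 0 0 0"}}

```text
clock: 8.05
tool_pos: [0.4529, 0.0012, 0.2574]
eef_rot: [0.499, 0.502, -0.501, 0.499]
contact_force: [-0.4, 0.6, -1.0]
opening: 1.0
```

```bash
python3 - <<'E'
from look import *
P=look('chr',CHR,LAR,SMA)
E
```

```text
t 8.05 pos [452.9   1.2 257.4] yaw 0.0 down [-0.006  0.001 -1.   ] open 1.0 F [-0.4  0.6 -1. ]
 chrome 859 z 0.0409 circ [454.3   1.1] 14.0 rect [454.4   1.2] [26.9 27.1] 89.2
 large 5436 z 0.0180 circ [435.  133.1] 26.1 rect [434.7 132.3] [49.6 51.4] 89.2
 small 265 z 0.0156 circ [ 440.4 -127.5] 16.4 rect [ 440.7 -131.4] [32.8 11.6] 3.9
```

View pics/w_chr.png

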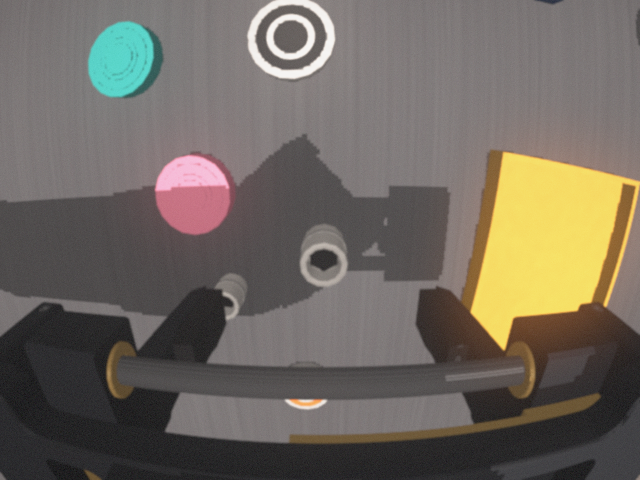

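The larger chrome socket is centred below the tool at (324,262) px. The small one at (230,295) clears the left finger.

{"api": "carry_out", "payload": {"targets": "1 12 1 0 0;1 12 0 0 0;1 12 0 0 0;1 12 0 0 0;1 12 0 0 0;1 12 0 0 0;1 6 0 0 0;1 0 0 0 0;1 0 0 0 0"}}

```text
clock: 8.85
tool_pos: [0.4551, 0.001, 0.184]
eef_rot: [0.499, 0.502, -0.501, 0.498]
contact_force: [0.0, -0.7, -0.3]
opening: 1.0
```

{"api": "carry_out", "payload": {"targets": "1 5 -0.5 0 0;0 1 0 0 0;0 0 0 0 0;0 0 0 0 0;0 0 0 0 0;0 0 0 0 0;0 0 0 0 0;0 0 0 0 0;0 0 0 0 0", "force": 30}}

```text
clock: 9.6
tool_pos: [0.4546, 0.0012, 0.1794]
eef_rot: [0.499, 0.501, -0.501, 0.499]
contact_force: [0.2, -0.9, -0.3]
opening: 0.418
```

{"api": "carry_out", "payload": {"targets": "0 0 0 0 0;0 0 0 0 0;0 0 0 0 0;0 -5 0 0 0;0 -15 0 0 0;0 -20 0 0 0;0 -20 0 0 0;0 -10 5 12 0;0 0 10 25 0;0 0 10 25 0;0 0 10 25 0;0 0 10 25 0;0 0 10 25 0;0 0 10 25 0;0 0 10 25 0;0 0 10 25 0;0 0 10 25 0;0 0 10 25 0;0 0 0 13 0;0 0 0 0 0"}}

```text
clock: 11.27
tool_pos: [0.5591, -0.2783, 0.2477]
eef_rot: [-0.499, -0.499, 0.504, -0.497]
contact_force: [-0.7, -0.3, -0.4]
opening: 0.308
```

{"api": "carry_out", "payload": {"targets": "0 0 0 0 0;0 0 0 0 0"}}

```text
clock: 11.43
tool_pos: [0.5597, -0.2721, 0.2486]
eef_rot: [0.498, 0.503, -0.501, 0.498]
contact_force: [-0.0, -0.1, -1.1]
opening: 0.309
```

```bash
python3 - <<'E'
from look import *
P=look('chr2',("imp placed",(.567,-.33),.035,.064)); trayfit(P,"red",(.5635,-.289))
E
```

```text
t 11.43 pos [ 559.7 -272.1  248.6] yaw 0.1 down [-0.006  0.002 -1.   ] open 0.309 F [-0.  -0.1 -1.1]
 imp placed 105 z 0.0647 circ [ 575.6 -318.4] 5.4 rect [ 575.9 -316.7] [ 5.  10.8] 77.6
red [ 561.5 -266.1] [136.2 120.1] 5.4
```

View pics/w_chr2.png

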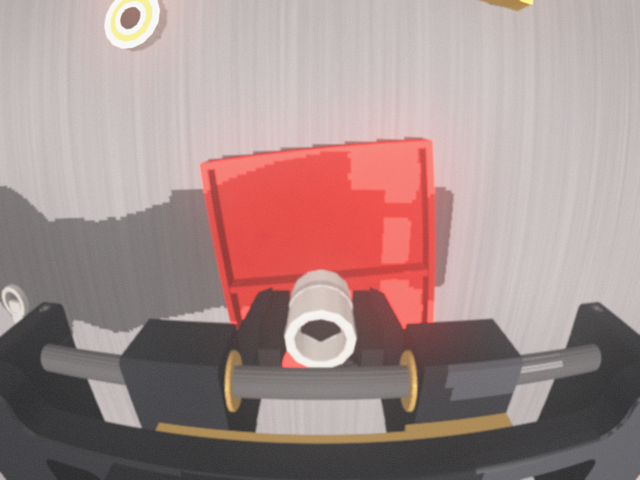

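I overshot y (my sum was 275). Back 23 mm, then down.

{"api": "carry_out", "payload": {"targets": "0 0 0 -12 0;0 0 0 -11 0;0 0 0 0 0;0 15 0 0 0;0 15 0 0 0;0 15 0 0 0;0 10 0 0 0;0 5 0 0 0;0 0 0 0 0;0 0 0 0 0"}}

```text
clock: 12.32
tool_pos: [0.5597, -0.2509, 0.1883]
eef_rot: [0.499, 0.502, -0.501, 0.498]
contact_force: [0.3, -0.4, 0.3]
opening: 0.307
```

{"api": "carry_out", "payload": {"targets": "0 3 0 0 0;0 1 0 0 0;0 0 0 0 0;0 0 0 0 0"}}

```text
clock: 12.65
tool_pos: [0.5598, -0.2509, 0.1851]
eef_rot: [0.499, 0.501, -0.501, 0.499]
contact_force: [0.9, 0.1, -1.4]
opening: 0.304
```

{"api": "carry_out", "payload": {"targets": "0 1.5 0 0 0;0 0 0 0 0;0 0 0 0 0;0.6 0 0 0 0;0.6 0 0 0 0;0.6 0 0 0 0;0.6 0 0 0 0;0.6 0 0 0 0;0.6 0 0 0 0;0.6 -10 0 0 0;0.6 -15 0 0 0;0.6 -20 0 0 0;0.6 -20 0 0 0;1 -20 0 0 0;1 -10 0 0 0;1 0 0 0 0;1 0 0 0 0"}}

```text
clock: 14.07
tool_pos: [0.5602, -0.251, 0.279]
eef_rot: [-0.499, -0.501, 0.501, -0.499]
contact_force: [-0.3, -0.4, 0.3]
opening: 0.876
```

```bash
python3 - <<'E'
from look import *
P=look('chr3',("imp placed",(.567,-.33),.035,.064),("chr placed",(.56,-.25),.035,.044),SMA); trayfit(P,"red",(.5635,-.289))
E
```

```text
t 14.07 pos [ 560.2 -251.   279. ] yaw -0.0 down [-0.004 -0.    -1.   ] open 0.876 F [-0.3 -0.4  0.3]
 imp placed 351 z 0.0645 circ [ 568.  -322.7] 14.8 rect [ 568.  -317.7] [29.6 10.9] 0.2
 chr placed 761 z 0.0449 circ [ 559.9 -250.8] 14.1 rect [ 559.8 -250.8] [27.2 27.3] 89.9
 small 2071 z 0.0161 circ [ 440.6 -118.1] 20.5 rect [ 440.8 -117.7] [38.6 40.3] 82.6
red [ 563.3 -286.4] [135.8 160.3] 5.7
```

View pics/w_chr3.png

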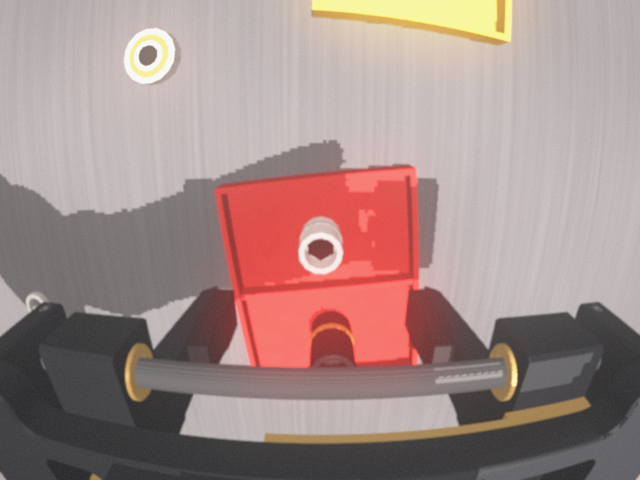

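Both sockets stand on the floor of their bays (chrome top z 45 mm). Next the large bearing.

{"api": "carry_out", "payload": {"targets": "1 0 -1.5 -7 0;1 0 -9.5 -29 0;1 0 -9.5 -29 0;1 0 -9.5 -29 0;1 0 -9.5 -29 0;1 0 -9.5 -29 0;1 0 -9.5 -29 0;1 0 -9.5 -29 0;1 0 -9.5 -29 0;1 0 -9.5 -29 0;1 0 -9.5 -29 0;1 0 -9.5 -29 0;1 0 -9.5 -29 0;1 0 -9.5 -29 0;1 10 0 0 0;1 10 0 0 0;1 10 0 0 0;1 0 0 0 0;1 0 0 0 0"}}

```text
clock: 15.7
tool_pos: [0.4342, 0.1333, 0.2484]
eef_rot: [0.498, 0.502, -0.502, 0.498]
contact_force: [0.2, -0.1, 0.0]
opening: 0.996
```

```bash
python3 - <<'E'
from look import *
P=look('lar',LAR,PAD); trayfit(P,"blue",(.5455,.26))
E
```

```text
t 15.70 pos [434.2 133.3 248.4] yaw 0.1 down [-0.008 -0.001 -1.   ] open 0.996 F [ 0.2 -0.1  0. ]
 large 5147 z 0.0179 circ [435.  133.3] 26.1 rect [434.8 133.4] [51.3 51.3] 59.3
 pad 8304 z 0.0174 circ [375.9 258. ] 41.9 rect [375.9 258.3] [42.4 74.4] 82.3
blue [549.4 243.2] [137.  131.6] 3.8
```

View pics/w_lar.png

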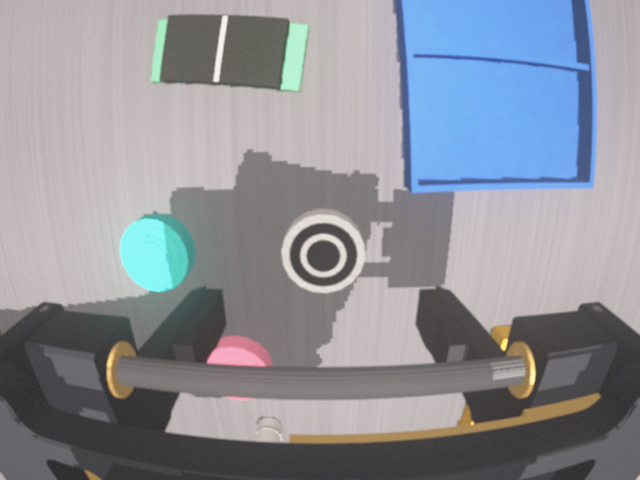

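Large bearing with black seal centred at (323,252) px, at (435,133). Down.

{"api": "carry_out", "payload": {"targets": "1 12 1 0 0;1 12 0 0 0;1 12 0 0 0;1 12 0 0 0;1 10 0 0 0;1 8 0 0 0;1 5 0 0 0;1 0 0 0 0;1 0 0 0 0"}}

```text
clock: 16.5
tool_pos: [0.4356, 0.1333, 0.1782]
eef_rot: [0.499, 0.502, -0.501, 0.499]
contact_force: [-0.1, 0.2, -0.1]
opening: 1.001
```

{"api": "carry_out", "payload": {"targets": "1 5 -0.5 0 0;1 3 0 0 0;1 0 0 0 0;0 0 0 0 0;0 0 0 0 0;0 0 0 0 0;0 0 0 0 0;0 0 0 0 0;0 0 0 0 0;0 0 0 0 0"}}

```text
clock: 17.33
tool_pos: [0.4351, 0.1332, 0.1708]
eef_rot: [0.499, 0.501, -0.501, 0.499]
contact_force: [-0.4, -0.1, 1.8]
opening: 0.579
```

{"api": "carry_out", "payload": {"targets": "0 -5 0 0 0;0 -15 0 0 0;0 -20 0 0 0;0 -20 0 0 0;0 0 3.5 -6 0;0 0 15 -23 0;0 0 15 -23 0;0 0 15 -23 0;0 0 15 -23 0;0 0 15 -23 0;0 0 15 -23 0;0 0 15 -23 0;0 0 0 0 0;0 0 0 0 0;0 0 0 0 0"}}

```text
clock: 18.58
tool_pos: [0.5435, 0.2995, 0.2269]
eef_rot: [-0.498, -0.501, 0.502, -0.499]
contact_force: [-0.3, -0.3, -2.4]
opening: 0.576
```

```bash
python3 - <<'E'
from look import *
P=look('lar2'); trayfit(P,"blue",(.5455,.26))
E
```

```text
t 18.58 pos [543.5 299.5 226.9] yaw 0.0 down [-0.005 -0.002 -1.   ] open 0.576 F [-0.3 -0.3 -2.4]
blue [547.8 260. ] [136.4 166.8] 3.5
```

View pics/w_lar2.png

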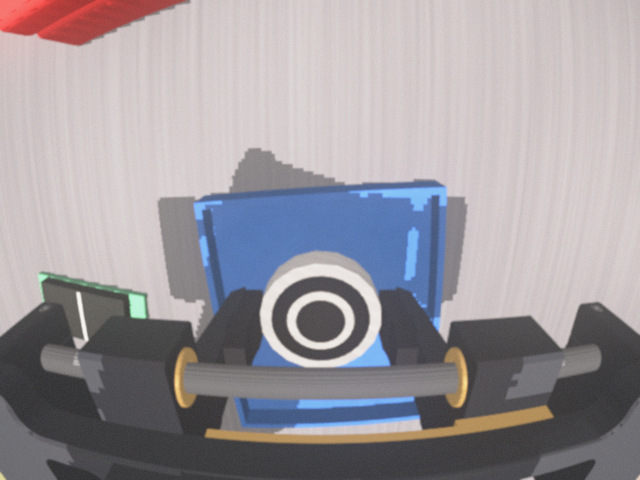

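{"api": "carry_out", "payload": {"targets": "0 10 2 0 0;0 12 0 0 0;0 12 0 0 0;0 10 0 0 0;0 4 0 0 0;0 0 0 0 0;0 0 0 0 0"}}

```text
clock: 19.22
tool_pos: [0.5458, 0.3002, 0.1799]
eef_rot: [0.499, 0.501, -0.501, 0.499]
contact_force: [0.2, -0.7, -1.8]
opening: 0.58
```

{"api": "carry_out", "payload": {"targets": "0 3 0 0 0;0 2 0 0 0;0 1 0 0 0;0 0 0 0 0;0 0 0 0 0"}}

```text
clock: 19.63
tool_pos: [0.5461, 0.3003, 0.1749]
eef_rot: [0.499, 0.501, -0.501, 0.499]
contact_force: [-0.7, -0.2, 1.9]
opening: 0.58
```

{"api": "carry_out", "payload": {"targets": "0.72 0 0 0 0;0.72 0 0 0 0;0.72 0 0 0 0;0.72 0 0 0 0;0.72 -10 0 0 0;0.72 -15 0 0 0;0.72 -20 0 0 0;0.72 -20 0 0 0;1 -20 0 0 0;1 -20 0 0 0;1 0 0 0 0;1 0 0 0 0"}}

```text
clock: 20.63
tool_pos: [0.5467, 0.3005, 0.2817]
eef_rot: [0.5, 0.501, -0.5, 0.499]
contact_force: [-0.4, -0.7, 0.3]
opening: 0.987
```

```bash
python3 - <<'E'
from look import *
P=look('lar3',("large placed",(.545,.3),.038,.020)); trayfit(P,"blue",(.5455,.26))
E
```

```text
t 20.63 pos [546.7 300.5 281.7] yaw -0.0 down [-0.001  0.002 -1.   ] open 0.987 F [-0.4 -0.7  0.3]
 large placed 4130 z 0.0219 circ [546.5 294.7] 31.8 rect [547.5 299.2] [51.5 55.5] 45.0
blue [547.6 264.4] [136.  157.6] 3.7
```

View pics/w_lar3.png

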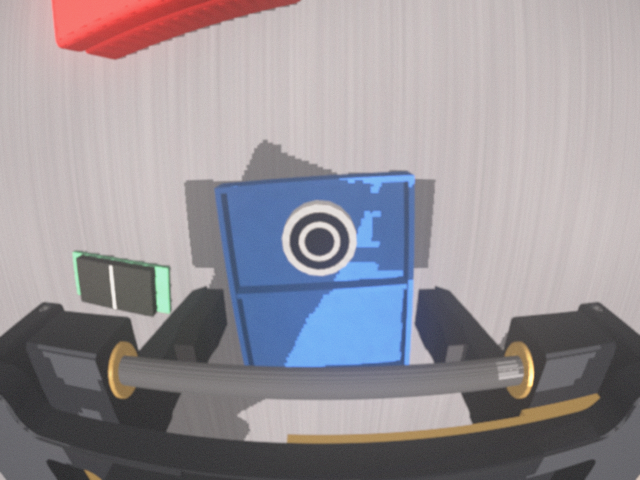

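The large bearing lies flat in its bay (centre (320,238) px, top z about 21 mm). Next the small bearing.

{"api": "carry_out", "payload": {"targets": "1 0 -1 5.5 0;1 0 -7.5 29.5 0;1 0 -7.5 29.5 0;1 0 -7.5 29.5 0;1 0 -7.5 29.5 0;1 0 -7.5 29.5 0;1 0 -7.5 29.5 0;1 0 -7.5 29.5 0;1 0 -7.5 29.5 0;1 0 -7.5 29.5 0;1 0 -7.5 29.5 0;1 0 -7.5 29.5 0;1 0 -7.5 29.5 0;1 0 -7.5 29.5 0;1 0 -7.5 29.5 0;1 10 0 0 0;1 15 0 0 0;1 15 0 0 0;1 0 0 0 0;1 0 0 0 0"}}

```text
clock: 22.35
tool_pos: [0.4395, -0.1183, 0.239]
eef_rot: [0.498, 0.502, -0.502, 0.498]
contact_force: [0.5, 0.3, -0.2]
opening: 1.003
```

```bash
python3 - <<'E'
from look import *
P=look('sma',SMA)
E
```

```text
t 22.35 pos [ 439.5 -118.3  239. ] yaw 0.0 down [-0.007  0.    -1.   ] open 1.003 F [ 0.5  0.3 -0.2]
 small 3214 z 0.0158 circ [ 440.4 -117.4] 20.0 rect [ 440.3 -117.3] [39.1 39.4] 86.8
```

View pics/w_sma.png

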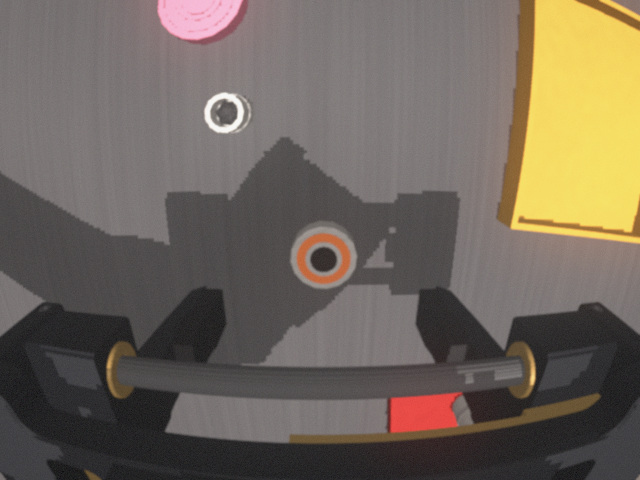

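The orange-sealed small bearing is centred at (324,258) px, at (440.4,-117.4).

{"api": "carry_out", "payload": {"targets": "1 12 0 -0.8 0;1 12 0 0 0;1 12 0 0 0;1 10 0 0 0;1 8 0 0 0;1 4 0 0 0;1 2 0 0 0;1 0 0 0 0;1 0 0 0 0"}}

```text
clock: 23.15
tool_pos: [0.4401, -0.1175, 0.1801]
eef_rot: [0.499, 0.501, -0.501, 0.499]
contact_force: [-0.2, -0.2, -0.3]
opening: 1.002
```

{"api": "carry_out", "payload": {"targets": "1 5 0 0 0;1 3 0 0 0;1 2 0 0 0;1 0 0 0 0;0 0 0 0 0;0 0 0 0 0;0 0 0 0 0;0 0 0 0 0;0 0 0 0 0;0 0 0 0 0;0 0 0 0 0;0 0 0 0 0;0 0 0 0 0"}}

```text
clock: 24.23
tool_pos: [0.4399, -0.1175, 0.1697]
eef_rot: [0.499, 0.501, -0.501, 0.499]
contact_force: [-0.1, 1.1, 0.7]
opening: 0.444
```

{"api": "carry_out", "payload": {"targets": "0 -5 0 0 0;0 -20 0 0 0;0 -20 0 0 0;0 -20 2 -2 0;0 0 9 -28 0;0 0 9 -28 0;0 0 9 -28 0;0 0 9 -28 0;0 0 9 -28 0;0 0 9 -28 0;0 0 9 -28 0;0 0 9 -28 0;0 0 9 -28 0;0 0 9 -28 0;0 0 9 -28 0;0 0 9 -28 0;0 0 0 0 0;0 0 0 0 0;0 0 0 0 0"}}

```text
clock: 25.82
tool_pos: [0.5498, 0.2195, 0.2314]
eef_rot: [-0.498, -0.501, 0.502, -0.499]
contact_force: [0.1, -1.0, -1.8]
opening: 0.443
```

```bash
python3 - <<'E'
from look import *
P=look('sma2'); trayfit(P,"blue",(.5475,.26))
E
```

```text
t 25.82 pos [549.8 219.5 231.4] yaw -0.0 down [-0.005 -0.002 -1.   ] open 0.443 F [ 0.1 -1.  -1.8]
blue [547.8 260.5] [136.  165.7] 3.6
```

View pics/w_sma2.png

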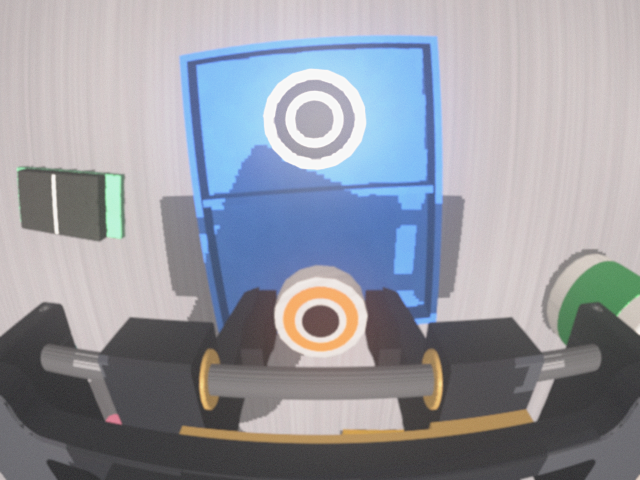

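The bearing is held flat over the near bay, and the can is well clear.

{"api": "carry_out", "payload": {"targets": "0 12 0 0 0;0 12 0 0 0;0 12 0 0 0;0 10 0 0 0;0 5 0 0 0;0 2 0 0 0;0 0 0 0 0;0 0 0 0 0"}}

```text
clock: 26.53
tool_pos: [0.5501, 0.2206, 0.179]
eef_rot: [0.499, 0.501, -0.501, 0.499]
contact_force: [1.1, 0.1, -0.2]
opening: 0.444
```

{"api": "carry_out", "payload": {"targets": "0 3 0 0 0;0 2 0 0 0;0 1 0 0 0;0 0 0 0 0;0 0 0 0 0"}}

```text
clock: 26.95
tool_pos: [0.5501, 0.2205, 0.1737]
eef_rot: [-0.499, -0.501, 0.501, -0.499]
contact_force: [-0.6, -1.3, 5.7]
opening: 0.444
```

{"api": "carry_out", "payload": {"targets": "0.65 -0.5 0 0 0;0.65 0 0 0 0;0.65 0 0 0 0;0.65 0 0 0 0;0.65 0 0 0 0;0.65 -10 0 0 0;0.65 -15 0 0 0;0.65 -20 0 0 0;0.65 -20 0 0 0;1 -20 0 0 0;1 -10 0 0 0;1 0 0 0 0;1 0 0 0 0"}}

```text
clock: 28.03
tool_pos: [0.5504, 0.2202, 0.2687]
eef_rot: [-0.499, -0.501, 0.501, -0.499]
contact_force: [-0.2, 1.0, -1.1]
opening: 0.93
```

```bash
python3 - <<'E'
from look import *
P=look('sma3',("small placed",(.55,.22),.028,.018),("large placed",(.546,.3),.028,.020),PAD); print(r.get_state()["q"].round(2))
E
```

```text
t 28.03 pos [550.4 220.2 268.7] yaw -0.0 down [-0.003 -0.    -1.   ] open 0.93 F [-0.2  1.  -1.1]
 small placed 2653 z 0.0199 circ [550.4 220.3] 20.2 rect [550.3 220.4] [39.1 39.2] 26.2
 large placed 5419 z 0.0220 circ [546.5 300.3] 26.0 rect [546.3 300.2] [51.2 50.9] 73.3
 pad 4252 z 0.0174 circ [376.  259.1] 42.0 rect [376.1 258.8] [42.8 75. ] 81.8
[-0.12  0.9  -0.61  1.76  0.73  0.73 -1.12]
```

View pics/w_sma3.png

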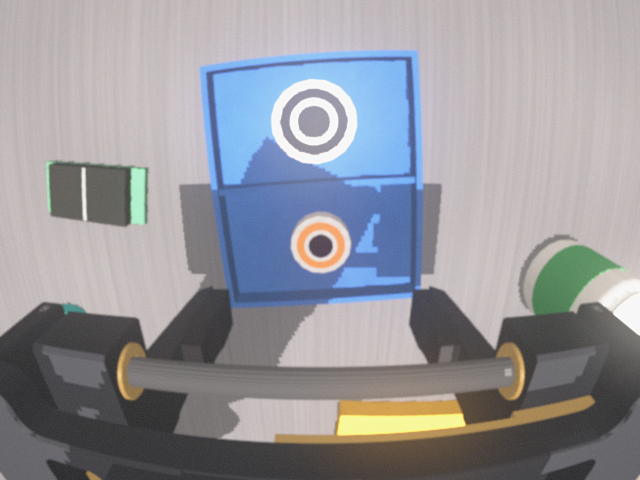

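All four parts so far are placed. Next to above the pad, with a few turning rows to see which way joint 7 goes.

{"api": "carry_out", "payload": {"targets": "1 0 -12 -3 0;1 0 -25 -5.5 0;1 0 -25 -5.5 0;1 0 -25 -5.5 0;1 0 -25 -5.5 0;1 0 -25 -5.5 0;1 0 -25 -5.5 0;1 0 -12 -3 0;1 0 0 0 0;1 0 0 0 -0.12;1 0 0 0 -0.12;1 0 0 0 -0.12;1 0 0 0 0"}}

```text
clock: 29.17
tool_pos: [0.3774, 0.2587, 0.2682]
eef_rot: [0.401, 0.583, -0.403, 0.58]
contact_force: [-0.3, 0.7, -0.6]
opening: 1.002
```

```bash
python3 - <<'E'
from look import *
P=look('pad1',PAD); print(r.get_state()["q"].round(2))
E
```

```text
t 29.17 pos [377.4 258.7 268.2] yaw 20.7 down [-0.005 -0.001 -1.   ] open 1.002 F [-0.3  0.7 -0.6]
 pad 6614 z 0.0172 circ [375.7 258.6] 41.6 rect [375.8 258.4] [42.7 74.5] 82.4
[-0.36  0.78 -0.55  2.16  0.96  0.47 -1.32]
```

{"api": "carry_out", "payload": {"targets": "1 0 0 0 -0.12;1 0 0 0 -0.12;1 0 0 0 -0.12;1 0 0 0 -0.12;1 0 0 0 0"}}

```text
clock: 29.63
tool_pos: [0.3769, 0.2589, 0.2685]
eef_rot: [0.252, 0.662, -0.254, 0.659]
contact_force: [-0.1, 1.6, -0.3]
opening: 1.001
```

```bash
python3 - <<'E'
from look import *
P=look('pad2',PAD); print(r.get_state()["q"].round(2))
E
```

```text
t 29.63 pos [376.9 258.9 268.5] yaw 48.0 down [-0.005 -0.001 -1.   ] open 1.001 F [-0.1  1.6 -0.3]
 pad 6615 z 0.0172 circ [375.4 258. ] 41.9 rect [375.6 258.5] [42.6 74.7] 82.3
[-0.29  0.81 -0.68  2.16  1.04  0.55 -0.93]
```

{"api": "carry_out", "payload": {"targets": "1 0 0 0 -0.12;1 0 0 0 -0.12;1 0 0 0 -0.12;1 0 0 0 -0.12;1 0 0 0 -0.115;1 20 -0.5 -1.2 0;1 20 0 0 0;1 0 0 0 0;1 0 0 0 0"}}

```text
clock: 30.43
tool_pos: [0.3748, 0.2588, 0.2286]
eef_rot: [0.048, 0.707, -0.05, 0.704]
contact_force: [0.3, -0.0, 0.1]
opening: 1.002
```

```bash
python3 - <<'E'
from look import *
P=look('pad3',PAD); print(r.get_state()["q"].round(2))
E
```

```text
t 30.43 pos [374.8 258.8 228.6] yaw 82.0 down [-0.005 -0.002 -1.   ] open 1.002 F [ 0.3 -0.   0.1]
 pad 8872 z 0.0172 circ [375.6 258.4] 41.8 rect [375.7 258.2] [42.3 75. ] 82.8
[-0.27  0.92 -0.74  2.18  1.26  0.59 -0.54]
```

View pics/w_pad3.png

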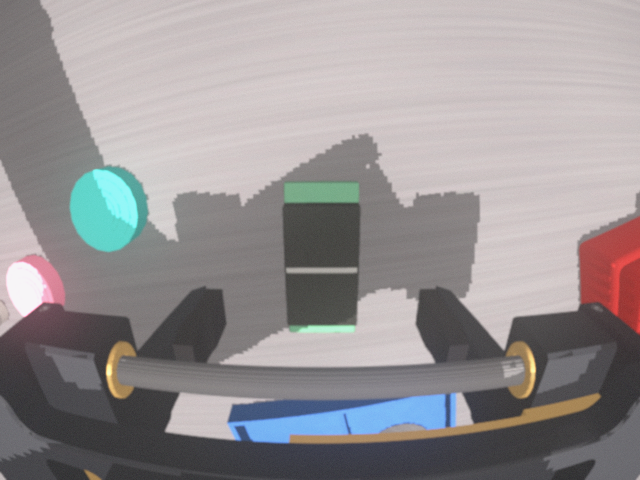

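The pad is lined up squarely between the fingers at (322,262) px.

{"api": "carry_out", "payload": {"targets": "1 12 -0.5 0 0;1 12 0 0 0;1 12 0 0 0;1 10 0 0 0;1 5 0 0 0;1 2 0 0 0;1 0 0 0 0;1 0 0 0 0"}}

```text
clock: 31.15
tool_pos: [0.3748, 0.2587, 0.1767]
eef_rot: [0.048, 0.707, -0.048, 0.704]
contact_force: [-0.1, -0.9, 0.5]
opening: 1.002
```

{"api": "carry_out", "payload": {"targets": "1 4 0 0 0;1 3 0 0 0;1 0 0 0 0;0 0 0 0 0;0 0 0 0 0;0 0 0 0 0;0 0 0 0 0;0 0 0 0 0;0 0 0 0 0;0 0 0 0 0;0 0 0 0 0;0 0 0 0 0", "force": 40}}

```text
clock: 32.15
tool_pos: [0.3746, 0.2586, 0.1691]
eef_rot: [0.048, 0.707, -0.048, 0.704]
contact_force: [0.2, -0.3, 0.6]
opening: 0.471
```

{"api": "carry_out", "payload": {"targets": "0 -5 0 0 0;0 -15 0 0 0;0 -20 0 0 0;0 -20 0 0 0;0 -15 0 0 0;0 0 -10 12 0;0 0 -20 24 0;0 0 -20 24 0;0 0 -20 24 0;0 0 -20 24 0;0 0 -20 24 0;0 0 -20 24 0;0 0 -20 24 0;0 0 -20 24 0;0 0 -20 24 0;0 0 -20 24 0;0 0 -20 24 0;0 0 -12 12 0;0 0 0 0 0;0 0 0 0 0"}}

```text
clock: 33.82
tool_pos: [0.6271, -0.0215, 0.2425]
eef_rot: [0.049, 0.707, -0.049, 0.703]
contact_force: [0.0, 0.1, -3.6]
opening: 0.471
```

{"api": "carry_out", "payload": {"targets": "0 0 0 0 -0.05;0 0 0 0 0"}}

```text
clock: 33.98
tool_pos: [0.6264, -0.0187, 0.2431]
eef_rot: [0.029, 0.709, -0.029, 0.704]
contact_force: [-0.4, -0.2, -3.7]
opening: 0.472
```

```bash
python3 - <<'E'
from look import *
P=look('pad4'); trayfit(P,"yellow",(.628,-.02))
p,d=eyes.snapshot("side"); cv2.imwrite("pics/s_pad4.png",p)
E
```

```text
t 33.98 pos [626.4 -18.7 243.1] yaw 85.3 down [-0.006  0.001 -1.   ] open 0.472 F [-0.4 -0.2 -3.7]
yellow [628.1 -19.2] [166.3 135.4] 85.6
```

View pics/w_pad4.png

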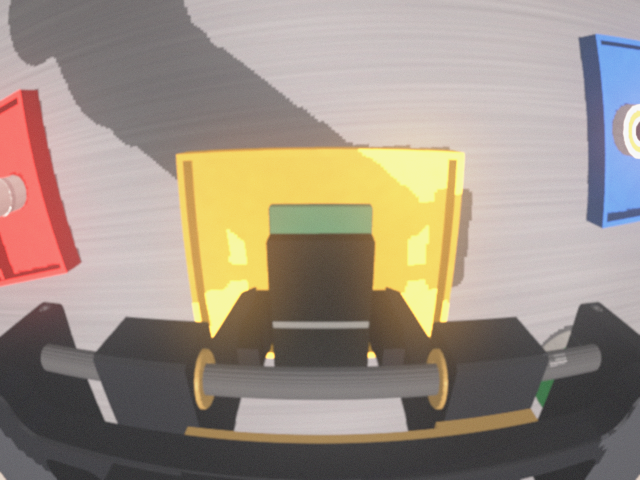

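View pics/s_pad4.png

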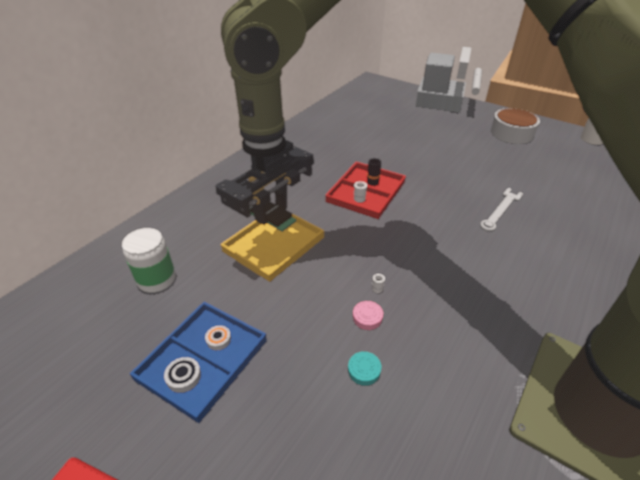

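The pad is held level over the tray's middle; TCP within 2 mm of the centre (628,-19). Down.

{"api": "carry_out", "payload": {"targets": "0 15 0 0 0;0 15 0 0 0;0 12 0 0 0;0 12 0 0 0;0 8 0 0 0;0 2 0 0 0;0 0 0 0 0;0 0 0 0 0"}}

```text
clock: 34.75
tool_pos: [0.6274, -0.02, 0.1793]
eef_rot: [0.03, 0.708, -0.03, 0.705]
contact_force: [-0.2, -0.5, -2.9]
opening: 0.472
```

{"api": "carry_out", "payload": {"targets": "0 3 0 0 0;0 2 0 0 0;0 1.5 0 0 0;0 0 0 0 0;0 0 0 0 0"}}

```text
clock: 35.17
tool_pos: [0.6274, -0.0202, 0.1732]
eef_rot: [0.03, 0.708, -0.031, 0.705]
contact_force: [-0.9, -0.6, 2.2]
opening: 0.472
```

{"api": "carry_out", "payload": {"targets": "0.7 0 0 0 0;0.7 0 0 0 0;0.7 0 0 0 0;0.7 0 0 0 0;0.7 0 0 0 0;0.7 -10 0 0 0;0.7 -15 0 0 0;0.7 -20 0 0 0;0.7 -25 0 0 0;1 -25 0 0 0;1 -25 0 0 0;1 -20 0 0 0;1 0 0 0 0;1 0 0 0 0"}}

```text
clock: 36.33
tool_pos: [0.6281, -0.0199, 0.3151]
eef_rot: [0.03, 0.707, -0.03, 0.706]
contact_force: [0.3, 0.1, -0.7]
opening: 1.002
```

```bash
python3 - <<'E'
from look import *
P=look('end',("pad placed",(.628,-.02),.055,.02),("small",(.55,.22),.028,.018))
p,d=eyes.snapshot("side"); cv2.imwrite("pics/s_end.png",p)
P=cloud("side",d);P[d==0]=9
for a in [("imp",(.568,-.329),.03,.064),("chr",(.56,-.25),.03,.044),("large",(.546,.3),.028,.02),("small",(.55,.22),.028,.018),("pad",(.628,-.02),.055,.02),("can",(.75,.184),.045,.1)]: fit(P,*a,"side")
E
```

```text
t 36.33 pos [628.1 -19.9 315.1] yaw 85.1 down [-0. -0. -1.] open 1.002 F [ 0.3  0.1 -0.7]
 pad placed 4864 z 0.0213 circ [628.3 -20.8] 41.7 rect [628.2 -20.8] [41.7 73.3] 85.1
 small 1108 z 0.0199 circ [550.3 219.7] 20.4 rect [550.6 219.7] [39.  40.2] 12.8
side imp 59 z 0.0639 circ [ 565.1 -326.9] 17.1 rect [ 564.8 -327.1] [28.4 31.3] 30.5
side chr 47 z 0.0442 circ [ 556.5 -250.2] 14.1 rect [ 557.5 -250.4] [25.1 26.6] 30.2
side large 741 z 0.0221 circ [544.  300.7] 26.1 rect [543.7 300.8] [50.7 50.3] 76.3
side small 354 z 0.0200 circ [547.5 221.3] 20.0 rect [547.8 221.1] [37.4 39. ] 44.2
side pad 470 z 0.0214 circ [626.  -20.2] 42.1 rect [625.8 -20.1] [43.3 75.6] 85.0
side can 748 z 0.1010 circ [748.3 185.4] 34.8 rect [748.5 184.7] [64.5 65.4] 7.8
```

View pics/w_end.png

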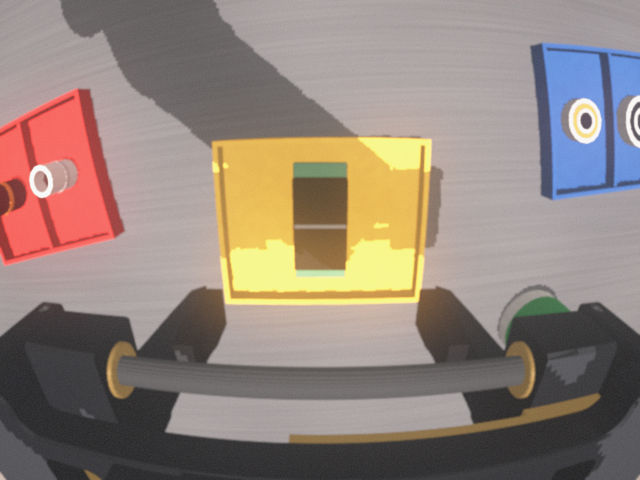

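View pics/s_end.png

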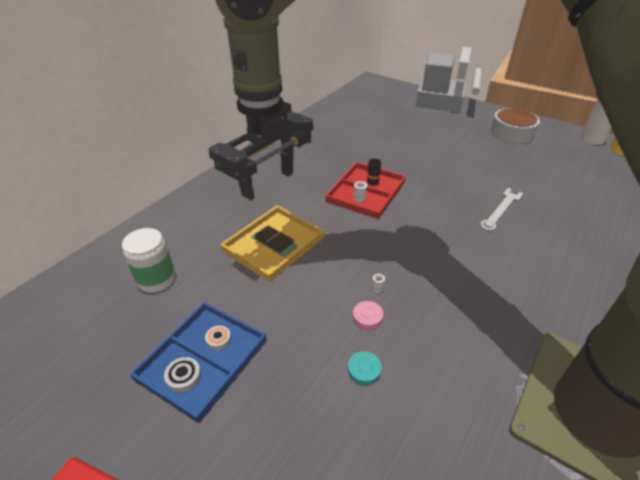

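The pictures show all five parts in place: the pad lining up in the yellow tray (320,220 in the wrist view), the bearings flat in separate blue bays, and the sockets upright in separate red bays. The can and wrench are where they were. Handing in.

```bash
python3 -c "
from plant import r
print(r.finish_job())"
```

```text
the job is handed in; nothing more can be done
None
```

The job is done and handed in at about 36 s of the 112 s allowed. I placed the parts in the order you listed them: impact socket, chrome socket, large bearing, small bearing, brake pad.

- **Red tray:** both sockets stand upright, hollow end up, one in each bay. Their tops measured about 64 mm and 44 mm, which matches standing on the 4 mm floor.
- **Blue tray:** both bearings lie flat, one in each bay. Their tops read about 22 mm and 20 mm, about 2 mm above nominal. Flat parts read the same amount high on the bench.
- **Yellow tray:** the brake pad lies flat with its lining up, centred to within about 2 mm and lined up with the tray.
- **Left alone:** the can measured within 1 to 2 mm of where it started, and the wrench and look-alikes look unmoved in the last side picture.

**What went wrong:**
- I gripped the impact socket higher than planned, so it met the tray floor early. The wrist force reached about 32 N (limit 120 N). I eased off before letting go.
- I overshot two sideways moves in mid-air and corrected both before lowering.

The side and wrist cameras differ by about 2–3 mm in x, within calibration error or slightly above it. No check failed.

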